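# Slide the fish tin back between the round tins

### The job

Tidy the fish tin away: with the fingertips, push the flat oblong fish tin straight back, long way first, into the narrow gap between the round tin and the low white pot, until its middle is level with the middles of those two and it lies straight in the gap. Only push it, gently: it must stay flat on the worktop, never gripped or lifted, and the salt shaker, the spice jar and the clothes peg must be left where they stand. Finish with the hand clear of everything.

Things in the scene. Friction and masses are not known exactly. Their poses are not given: they have to be found in the camera images.
- fish_tin: Flat oblong fish tin, rounded corners, gold rim, dark blue lid; loose, about 0.15 kg; 63 mm across (own x), 105 mm along (own y), 25 mm high. Origin: centre of its underside. Starts near the worktop's front edge (x = 0.45), long axis roughly away from the robot (own y within 0.2 rad of world x), usually up to 25 cm to one side of the gap. Slides with ordinary friction, stays where left.
- round_tin: Round food tin, 86 mm in diameter, 40 mm high, stuck fast. Origin: centre of its underside. Its own x points through the gap, away from the robot (within 0.06 rad of world x); the white pot lies along its own y, on either side (the two may change places). Centres 156 mm apart; the gap is 68 mm wide, so the fish tin passes lengthwise with 2 to 3 mm to spare each side.
- white_pot: Low round white pot with a lid, 90 mm in diameter, 32 mm high; stuck fast to the worktop, it does not move. Origin: centre of its underside. Its axes are parallel to those of the round tin. A wall cupboard hangs over the back of the worktop: its lower front edge is at x = 0.59, 0.45 m above the worktop.
- salt: Salt shaker, clear glass with a grey top, 44 mm in diameter, 90 mm high, loose; it stands behind the gap, in line with it, its centre about 135 mm beyond the line that joins the centres of round tin and white pot. Origin: centre of its underside. To be left alone.
- spice: Spice jar with a brown lid, 41 mm in diameter, 105 mm high, loose; it stands to the left (+y) of the round tin and white pot. Origin: centre of its underside. To be left alone.
- clothes_peg: Wooden clothes peg lying flat, 15 x 72 x 12 mm (72 along its own y), loose; it lies to the right (-y) of the round tin and white pot. Origin: centre of its underside. To be left alone.

How it is judged:
By the outcome, as a careful person would: the job done as asked, in the order asked, and still so for the second after the job is handed in, with the robot touching nothing.
It also fails if it takes over 51 s, if anything falls off the work surface, if the arm or the gripper's body presses on something with over 40 N, if the wrist force passes 120 N, or if a joint passes its speed limit or range.

### The arm

A 6-joint arm with a two-finger parallel gripper is mounted at the origin on a cart in front of the work surface, level with it; the furniture and walls round the work are solid. World frame = base frame: x ahead of the robot, y to its left, z up, the work surface at z = 0. Lengths are in m, angles in rad, forces in N, time in s.
With the tool pointing down it reaches from about 0.425 to 0.95 m from the base axis. Payload 3.5 kg.
Tool frame: the origin (TCP) lies at the very end of the fingers, on their centre line; the grasp point (between the pads) lies ctrl.tcp_to_grasp behind it (ctrl.tcp_to_grasp is the distance from the TCP to the grasp point, in m); z points along the fingers, y is the line along which they close (so a half turn about z gives the same grasp; the last joint's range is limited). The gripper opens to 85 mm and grips with 20 to 120 N. Pads are 22 mm wide; open, the fingers measure 114 mm over their backs; the gripper's body (76 mm by 85 mm) begins 54 mm behind the grasp point. The pads swing forward as they close: fully open they stand 13 mm farther back than shut.
Start: joints at [-1.337, 0.286, 1.577, -0, 1.279, -0.15], TCP at [0.253, -0.626, 0.231] pointing down, gripper open.
Joint ranges: [-2.77, 2.77], [-0.9, 2.22], [0.21, 2.48], [-1.53, 4.67], [0.24, 2.81], [-2.84, 2.84]. Speed limits (rad/s): [2.79, 2.79, 3.14, 3.14, 3.14, 3.14].

### API

Orientations are given as a unit quaternion [x, y, z, w].
In Python, from plant import ctrl gives the robot as it stands.
- The arm moves only by the shell command python3 -m inch 'ROWS' [FORCE]. ROWS is JSON, a list of rows, each an object with "slide": the shift along the tool's x, y, z in cm, a list of three; "turn": the turn about the tool's z in rad; "grip": the finger opening in cm, from 0 to 8.54. A call has 1 to 20 rows; each row is the pose to reach, as a shift and turn from the pose commanded when the call began, along the tool's axes at that moment; what a row does not reach only later rows make up. A row lasts 1/10 s, in which the tool goes at most 50 mm and 8.59 degrees, less where a joint would pass 70% of its speed; a pose out of reach is approached as far as the arm can. A call with a gripper value outside its range is refused whole. The fingers move at their own pace and stop on an object; FORCE is the grip in N (left out, the last holds). Time passes only in rows, so rows that repeat a pose let the fingers close. It gives the time, the measured TCP pose, the force, the opening and the grip force at its end, in the units of the state.
- ctrl.get_state(): the state, without advancing time (a new reading comes with each control period).
- ctrl.read_camera(name): name is "scene" or "top"; returns (picture, depth): 400x640x3 uint8, red, green, blue; 400x640 float32, m along the optical axis (not along the pixel's ray), 0 where there is no reading.
- ctrl.camera_info(name): a dict with "K" (3x3 intrinsics, pixels), "camera_from_world" (4x4, takes a point from world to camera coordinates). Camera axes: x right, y down, z forward; pixel columns grow to the right and rows downward; lengths in m; the calibration is good to about 2 mm. A picture is of the moment at which its call begins. camera_info takes no time and is no camera call.
- ctrl.sign_off(): hands the job in; it is judged then, once.
The state is a dict: "time": time; "qpos": joint angles; "dq": joint speeds; "joint_efforts": joint torques, N m; "eef_pos": TCP position; "tcp_rot": TCP orientation; "contact_force": force on the tool from outside, world axes, zero at the start; "wrist_torque": the same for the moment, N m; "opening": opening from 0.0 (shut) to 1.0 (fully open); "finger_force": force on a finger pad.
Only numpy, scipy, OpenCV 4.12 (cv2) and the standard library are available. Lean on these libraries where they do the work, as an engineer would, in place of code of your own. Each camera call takes 0.05 s, during which the arm holds its last target. There are 200 camera calls.

## Working session

There is one attempt and no reset: what is moved stays moved. The work goes in short steps, Python scripts to look and compute and a shell command to move; the robot and the scene stay as the last step left them, time stands still between calls to the robot, and variables do not carry over. Pictures are saved under pics/ and viewed, at most 10 in all, crops included, and the job is handed in when it is done.

```bash
ls; mkdir -p pics
python3 - <<'E'
from plant import ctrl
import cv2
for n in("top","scene"):
    p,d=ctrl.read_camera(n); cv2.imwrite(f"pics/{n}0.png",p[:,:,::-1])
    i=ctrl.camera_info(n); print(i["K"],i["camera_from_world"])
s=ctrl.get_state();print(s, ctrl.tcp_to_grasp)
E
```

```text
pics
[[450.09652907   0.         320.11064257]
 [  0.         450.09652907 197.54800488]
 [  0.           0.           1.        ]] [[ 0.01878617 -0.99825746  0.0559385   0.00338335]
 [-0.98604327 -0.02775517 -0.16415943  0.64103086]
 [ 0.16542595 -0.05207385 -0.98484647  0.99112075]
 [ 0.          0.          0.          1.        ]]
[[407.11946195   0.         319.04126222]
 [  0.         407.11946195 199.98304018]
 [  0.           0.           1.        ]] [[ 0.80345686 -0.59536015  0.00183388 -0.51432497]
 [-0.36563913 -0.49586751 -0.78766963  0.28115426]
 [ 0.46985647  0.63218803 -0.61609512  0.53924628]
 [ 0.          0.          0.          1.        ]]
{'time': 0.1, 'qpos': array([-1.33700966e+00,  2.87072199e-01,  1.57804497e+00, -6.18987990e-06,
        1.27860230e+00, -1.49980074e-01]), 'dq': array([-0.00010756, -0.00244877, -0.00251106,  0.0001219 ,  0.00096109,
       -0.00092092]), 'joint_efforts': array([ 5.83145975e-04, -4.07294369e+01, -2.93697792e+01, -1.55569624e-04,
        3.40345301e-03,  3.36701376e-06]), 'eef_pos': array([ 0.25262867, -0.62529528,  0.23008097]), 'tcp_rot': array([ 9.81646077e-01,  1.90708806e-01, -4.75074602e-05, -1.06235022e-03]), 'contact_force': array([-0.05232208,  1.16366288, -0.07436194]), 'wrist_torque': array([-0.01073093,  0.03618187,  0.09607788]), 'finger_force': 0.0, 'opening': 1.0009152114886424} 0.0187
```

View pics/top0.png

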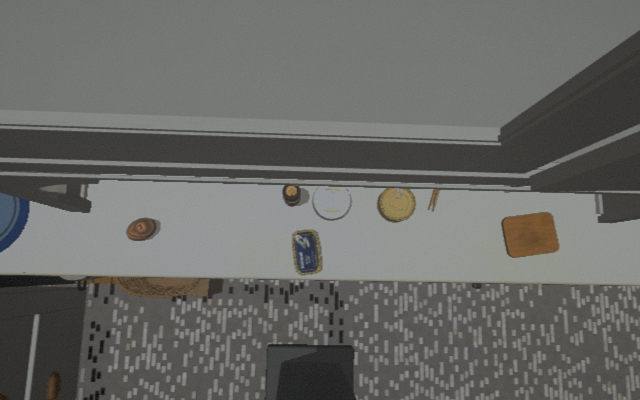

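The top view shows the fish tin at (307,252), white pot (332,202), round tin (396,203), spice jar (291,194) and peg (434,199). The salt is hidden under the cupboard.

Run:
```python
import cv2
p=cv2.imread("pics/top0.png")[175:285,270:450]
cv2.imwrite("pics/crop0.png",cv2.resize(p,None,fx=4.4,fy=4.4,interpolation=cv2.INTER_CUBIC))
```

```text
(no output)
```

View pics/crop0.png

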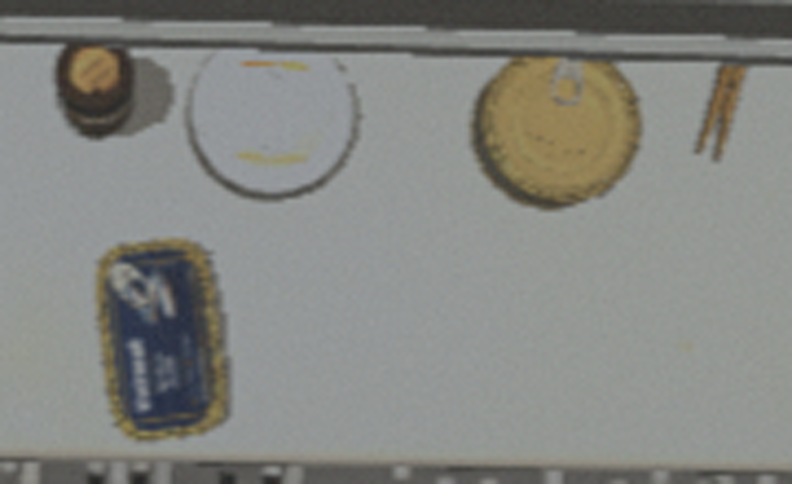

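View pics/scene0.png

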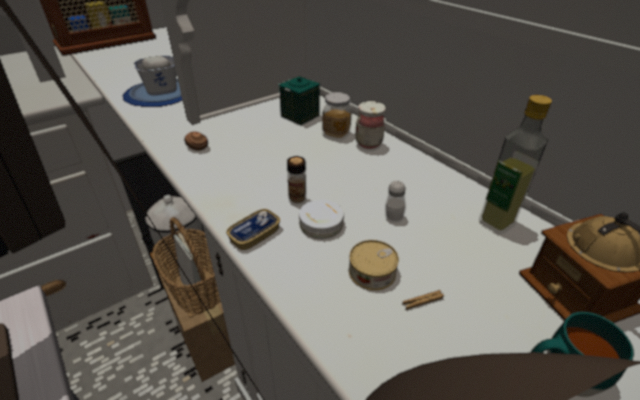

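The crop shows the pot disc at about x 187–360 and the round tin's top at about x 480–640. The tin is tilted slightly, with its far end to the left. The scene view shows the salt at (397,200), behind the gap. I'll measure by depth in both cameras.

```bash
cat > h.py <<'E'
from plant import ctrl
import numpy as np, cv2
from scipy.optimize import least_squares
def cloud(n):
    p,d=ctrl.read_camera(n); i=ctrl.camera_info(n); K=i["K"]; T=np.linalg.inv(i["camera_from_world"])
    v,u=np.mgrid[:400,:640]
    c=np.stack([(u-K[0,2])/K[0,0]*d,(v-K[1,2])/K[1,1]*d,d,np.ones_like(d)],-1)@T.T
    w=c[...,:3]; w[d<=0]=np.nan
    return p,w
def px(n,u,v,z):
    "pixel -> world point at height z"
    i=ctrl.camera_info(n); T=np.linalg.inv(i["camera_from_world"])
    r=T[:3,:3]@np.linalg.solve(i["K"],[u,v,1.]); o=T[:3,3]
    return o+r*(z-o[2])/r[2]
def sel(w,c,r,z0,z1):
    with np.errstate(invalid='ignore'):
        m=(np.hypot(w[...,0]-c[0],w[...,1]-c[1])<r)&(w[...,2]>z0)&(w[...,2]<z1)
    return w[m]
def circ(q,R):
    h=cv2.convexHull(q[:,:2].astype(np.float32))[:,0]
    s=least_squares(lambda a:np.hypot(*(h-a).T)-R,h.mean(0),loss='soft_l1',f_scale=.001)
    return s.x
def rect(q):
    (c,s,a)=cv2.minAreaRect((q[:,:2]*1000).astype(np.float32)); return np.array(c)/1000,s,a
E
python3 - <<'E'
from h import *
g=dict(fish=(307,252,.025),pot=(332,202,.032),tin=(396,203,.04),spice=(291,190,.105),peg=(434,199,.012))
for k,(u,v,z) in g.items(): print(k,px("top",u,v,z).round(4))
for n in("top","scene"):
    p,w=cloud(n)
    for k,R in(("pot",.045),("tin",.043),("fish",0)):
        z=g[k][2]; c=px("top",*g[k][:2],z)
        q=sel(w,c,.07,z-.008,z+.008)
        print(n,k,len(q),np.median(q[:,2]).round(4), rect(q) if k=="fish" else circ(q,R).round(4), np.ptp(q,0).round(3))
for k,uv,z in(("salt",(397,186),.09),("spice",(297,163),.105),("peg",(423,298),.012)): print(k,px("scene",*uv,z).round(3))
E
```

```text
fish [0.5159 0.0451 0.025 ]
pot [ 0.6344 -0.0111  0.032 ]
tin [ 0.6349 -0.1623  0.04  ]
spice [0.6471 0.0856 0.105 ]
peg [ 0.6519 -0.2627  0.012 ]
top pot 1038 0.0334 [ 0.6391 -0.0105] [0.078 0.088 0.015]
top tin 970 0.0375 [ 0.6369 -0.1665] [0.078 0.085 0.013]
top fish 1140 0.0226 (array([0.51696124, 0.04682947]), (104.76038360595703, 62.706642150878906), 8.81480884552002) [0.105 0.069 0.012]
scene pot 1176 0.0345 [ 0.6387 -0.0097] [0.09  0.091 0.013]
scene tin 1554 0.0386 [ 0.6368 -0.1648] [0.088 0.087 0.013]
scene fish 1198 0.024 (array([0.5168299 , 0.04820379]), (105.8654556274414, 64.47560119628906), 7.439446926116943) [0.107 0.072 0.011]
salt [ 0.765 -0.085  0.09 ]
spice [0.642 0.078 0.105]
peg [ 0.658 -0.265  0.012]
```

```bash
cat >> h.py <<'E'
from scipy.spatial.transform import Rotation as Ro
def go(*targets):
    "world x,y,z,heading of tool x -> slide cm, turn"
    s=ctrl.get_state(); R=Ro.from_quat(s["tcp_rot"]).as_matrix(); h=np.arctan2(R[1,0],R[0,0])
    print("now",s["eef_pos"].round(4),"head",h.round(4),"F",s["contact_force"].round(1),"open",round(s["opening"],3),"t",s["time"])
    for t in targets:
        print(t,"slide",(R.T@(np.array(t[:3])-s["eef_pos"])*100).round(2),"turn",round(-((t[3]-h+np.pi)%(2*np.pi)-np.pi),3))
E
python3 - <<'E'
from h import *
go((.512,.12,.2,np.pi/2-.013),(.512,.12,.006,np.pi/2-.013))
E
```

```text
now [ 0.2527 -0.6255  0.2304] head 0.3838 F [-0.   0.5  0.6] open 1.0 t 0.2
(0.512, 0.12, 0.2, 1.5577963267948967) slide [ 51.96 -59.41   3.15] turn -1.174
(0.512, 0.12, 0.006, 1.5577963267948967) slide [ 51.95 -59.38  22.55] turn -1.174
```

```bash
python3 -m inch '[{"slide":[13,-15,1],"turn":-0.3,"grip":5},{"slide":[13,-15,1],"turn":-0.3,"grip":5},{"slide":[13,-15,1],"turn":-0.3,"grip":5},{"slide":[13,-15,1],"turn":-0.3,"grip":5},{"slide":[52,-59.4,3],"turn":-1.174,"grip":5},{"slide":[52,-59.4,3],"turn":-1.174,"grip":5},{"slide":[52,-59.4,3],"turn":-1.174,"grip":5},{"slide":[52,-59.4,3],"turn":-1.174,"grip":5},{"slide":[52,-59.4,3],"turn":-1.174,"grip":5},{"slide":[52,-59.4,3],"turn":-1.174,"grip":5},{"slide":[52,-59.4,3],"turn":-1.174,"grip":5},{"slide":[52,-59.4,3],"turn":-1.174,"grip":5},{"slide":[52,-59.4,3],"turn":-1.174,"grip":5},{"slide":[52,-59.4,3],"turn":-1.174,"grip":5},{"slide":[52,-59.4,3],"turn":-1.174,"grip":5},{"slide":[52,-59.4,3],"turn":-1.174,"grip":5},{"slide":[52,-59.4,3],"turn":-1.174,"grip":5},{"slide":[52,-59.4,3],"turn":-1.174,"grip":5}]'
python3 - <<'E'
from h import *
go((.512,.12,.006,np.pi/2-.013))
E
```

```text
time: 2.0
eef_pos: [0.5122, 0.1204, 0.2009]
tcp_rot: [0.711, 0.703, -0.001, -0.0]
contact_force: [0.6, 0.4, 0.5]
opening: 0.587
finger_force: 0.0
now [0.5122 0.1204 0.2009] head 1.5601 F [0.6 0.4 0.5] open 0.587 t 2.0
(0.512, 0.12, 0.006, 1.5577963267948967) slide [-0.03 -0.   19.49] turn 0.002
```

```bash
python3 -m inch '[{"slide":[0,0,4],"turn":0,"grip":5},{"slide":[0,0,8],"turn":0,"grip":5},{"slide":[0,0,12],"turn":0,"grip":5},{"slide":[0,0,15],"turn":0,"grip":5},{"slide":[0,0,17],"turn":0,"grip":5},{"slide":[0,0,18.5],"turn":0,"grip":5},{"slide":[0,0,19.4],"turn":0,"grip":5},{"slide":[0,0,19.4],"turn":0,"grip":5}]'
python3 - <<'E'
from h import *
p,w=cloud("scene")
cv2.imwrite("pics/s1.png",cv2.resize(p[100:320,180:480,::-1],None,fx=2.6,fy=2.6))
E
```

```text
time: 2.8
eef_pos: [0.512, 0.119, 0.0066]
tcp_rot: [0.712, 0.702, -0.001, -0.001]
contact_force: [0.2, 0.5, 0.1]
opening: 0.587
finger_force: 0.0
```

View pics/s1.png

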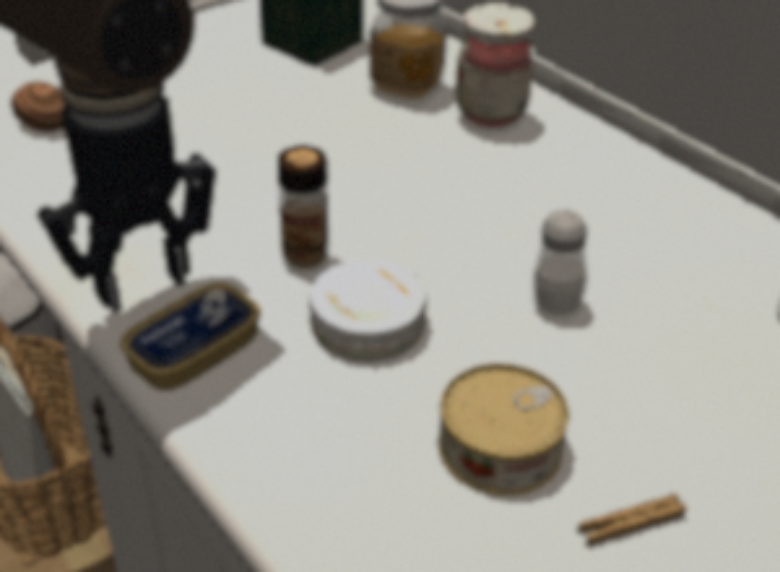

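The fingers (at about (110,290) and (180,270) in the crop) stand just left of the tin, clear of the spice jar. I'll push it sideways now.

```bash
python3 -m inch '[{"slide":[-0.8,0,0],"turn":0,"grip":5},{"slide":[-1.6,0,0],"turn":0,"grip":5},{"slide":[-2.2,0,0],"turn":0,"grip":5},{"slide":[-2.8,0,0],"turn":0,"grip":5},{"slide":[-3.4,0,0],"turn":0,"grip":5},{"slide":[-4,0,0],"turn":0,"grip":5},{"slide":[-4.7,0,0],"turn":0,"grip":5},{"slide":[-5.4,0,0],"turn":0,"grip":5},{"slide":[-6.1,0,0],"turn":0,"grip":5},{"slide":[-6.8,0,0],"turn":0,"grip":5},{"slide":[-7.5,0,0],"turn":0,"grip":5},{"slide":[-8.2,0,0],"turn":0,"grip":5},{"slide":[-8.9,0,0],"turn":0,"grip":5},{"slide":[-9.6,0,0],"turn":0,"grip":5},{"slide":[-10.3,0,0],"turn":0,"grip":5},{"slide":[-11,0,0],"turn":0,"grip":5},{"slide":[-11.7,0,0],"turn":0,"grip":5},{"slide":[-12.3,0,0],"turn":0,"grip":5},{"slide":[-12.8,0,0],"turn":0,"grip":5},{"slide":[-13,0,0],"turn":0,"grip":5}]'
python3 - <<'E'
from h import *
p,w=cloud("scene")
cv2.imwrite("pics/s2.png",cv2.resize(p[100:320,180:480,::-1],None,fx=2.6,fy=2.6))
q=sel(w,(.517,-.06),.075,.017,.030)
print(len(q),rect(q),q.min(0),q.max(0)); go()
E
```

```text
time: 4.85
eef_pos: [0.5108, -0.0109, 0.0073]
tcp_rot: [0.712, 0.702, -0.0, -0.0]
contact_force: [0.2, 1.4, 1.6]
opening: 0.586
finger_force: 0.7
1575 (array([ 0.51014127, -0.04278405]), (105.00668334960938, 82.172119140625), 1.128125548362732) [ 0.45785446 -0.08374373  0.01702003] [ 0.5627555  -0.00116334  0.02990859]
now [ 0.5108 -0.011   0.0073] head 1.5575 F [ 0.5 -0.2 -0.1] open 0.586 t 4.9
```

View pics/s2.png

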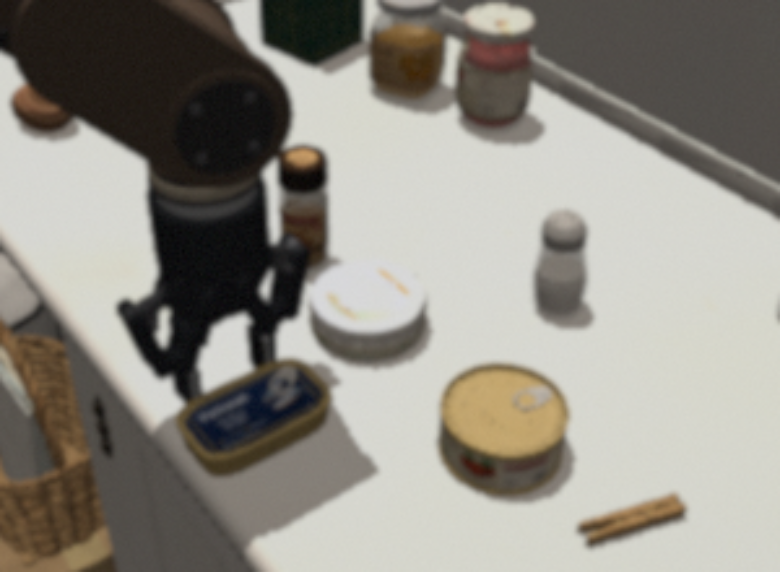

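The tin is now square to the two fingers, centre about (0.510, −0.052). It needs about 3.3 cm more, then I'll lift and check.

```bash
python3 -m inch '[{"slide":[-0.6,0,0],"turn":0,"grip":5},{"slide":[-1.2,0,0],"turn":0,"grip":5},{"slide":[-1.8,0,0],"turn":0,"grip":5},{"slide":[-2.4,0,0],"turn":0,"grip":5},{"slide":[-2.9,0,0],"turn":0,"grip":5},{"slide":[-3.2,0,0],"turn":0,"grip":5},{"slide":[-3.3,0,0],"turn":0,"grip":5},{"slide":[-3.3,0,0],"turn":0,"grip":5},{"slide":[-2.3,0,0],"turn":0,"grip":5},{"slide":[-0.5,0,0],"turn":0,"grip":5},{"slide":[0.5,0,-2],"turn":0,"grip":5},{"slide":[0.5,0,-6],"turn":0,"grip":5},{"slide":[0.5,0,-10],"turn":0,"grip":5},{"slide":[4,0,-13],"turn":0,"grip":5},{"slide":[8,0,-13],"turn":0,"grip":5},{"slide":[12,0,-13],"turn":0,"grip":5},{"slide":[12,0,-13],"turn":0,"grip":5}]'
python3 - <<'E'
from h import *
for n in("top","scene"):
    p,w=cloud(n)
    q=sel(w,(.51,-.086),.075,.017,.033)
    print(n,len(q),rect(q),np.ptp(q,0).round(3))
    a,b=circ(sel(w,(.638,-.01),.07,.024,.04),.045),circ(sel(w,(.637,-.1655),.07,.032,.048),.043)
    print(a,b,(a+b)/2,np.linalg.norm(a-b))
    if n=="top": cv2.imwrite("pics/t3.png",cv2.resize(p[175:285,270:450,::-1],None,fx=4.4,fy=4.4))
go((.51,-.086,.1,-.013))
E
```

```text
time: 6.6
eef_pos: [0.5118, 0.114, 0.1379]
tcp_rot: [0.71, 0.704, 0.001, -0.0]
contact_force: [0.7, -0.8, -0.2]
opening: 0.584
finger_force: 0.0
top 1123 (array([ 0.50985303, -0.08657813]), (102.81372833251953, 63.037723541259766), 0.3881363272666931) [0.103 0.063 0.013]
[ 0.63893934 -0.01009131] [ 0.6368934  -0.16625209] [ 0.63791637 -0.0881717 ] 0.15617417945919992
scene 1659 (array([ 0.50966614, -0.08446496]), (105.3416976928711, 64.33794403076172), 0.32113003730773926) [0.105 0.065 0.012]
[ 0.63875625 -0.00997903] [ 0.6369653  -0.16509378] [ 0.63786078 -0.08753641] 0.15512508727673616
now [0.5119 0.111  0.1373] head 1.5608 F [-0.5 -1.   0.2] open 0.587 t 6.7
(0.51, -0.086, 0.1, -0.013) slide [-1.97e+01  1.00e-02  3.73e+00] turn 1.574
```

View pics/t3.png

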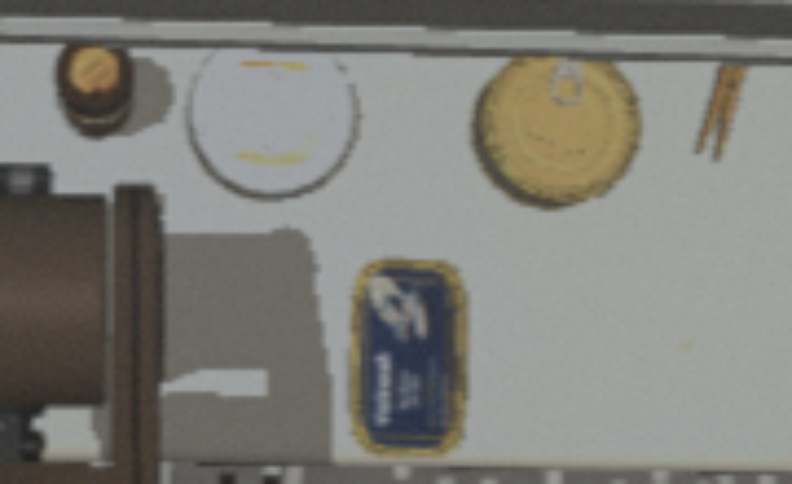

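The tin is free at about (0.510, −0.0855), within about 1 mm of the gap line and nearly straight. In the crop it is centred at (410,357), and pot and round tin have not moved. Next I go behind it.

```bash
python3 - <<'E'
from h import *
go((.438,-.0855,.137,-.013))
E
python3 -m inch '[{"slide":[-4,-5,0],"turn":0.15,"grip":2.5},{"slide":[-8,-7.4,0],"turn":0.3,"grip":2.5},{"slide":[-12,-7.4,0],"turn":0.45,"grip":2.5},{"slide":[-16,-7.4,0],"turn":0.6,"grip":2.5},{"slide":[-19.6,-7.4,0],"turn":0.75,"grip":2.5},{"slide":[-19.6,-7.4,0],"turn":0.9,"grip":2.5},{"slide":[-19.6,-7.4,0],"turn":1.05,"grip":2.5},{"slide":[-19.6,-7.4,0],"turn":1.2,"grip":2.5},{"slide":[-19.6,-7.4,0],"turn":1.35,"grip":2.5},{"slide":[-19.6,-7.4,0],"turn":1.5,"grip":2.5},{"slide":[-19.6,-7.4,0],"turn":1.572,"grip":2.5},{"slide":[-19.6,-7.4,0],"turn":1.572,"grip":2.5},{"slide":[-19.6,-7.4,0],"turn":1.572,"grip":2.5}]'
python3 - <<'E'
from h import *
go((.438,-.0854,.006,-.013))
E
```

```text
now [0.5119 0.111  0.1373] head 1.5608 F [-0.5 -1.   0.2] open 0.587 t 6.7
(0.438, -0.0855, 0.137, -0.013) slide [-19.72  -7.19   0.03] turn 1.574
time: 8.0
eef_pos: [0.4356, -0.0859, 0.1372]
tcp_rot: [1.0, -0.007, -0.0, 0.0]
contact_force: [0.1, 0.9, -0.3]
opening: 0.294
finger_force: 0.0
now [ 0.4356 -0.0859  0.1372] head -0.0137 F [ 0.1  0.9 -0.3] open 0.294 t 8.0
(0.438, -0.0854, 0.006, -0.013) slide [ 0.25 -0.05 13.12] turn -0.001
```

```bash
python3 -m inch '[{"slide":[0.2,-0.05,4],"turn":0,"grip":2.5},{"slide":[0.2,-0.05,8],"turn":0,"grip":2.5},{"slide":[0.2,-0.05,11],"turn":0,"grip":2.5},{"slide":[0.2,-0.05,12.5],"turn":0,"grip":2.5},{"slide":[0.2,-0.05,13],"turn":0,"grip":2.5},{"slide":[0.2,-0.05,13],"turn":0,"grip":2.5},{"slide":[0.2,-0.05,13],"turn":0,"grip":2.5}]'
python3 - <<'E'
from h import *
go((.510,-.0864,.006,-.013),(.5754,-.087,.006,-.013))
p,w=cloud("scene")
cv2.imwrite("pics/s4.png",cv2.resize(p[120:340,180:480,::-1],None,fx=2.6,fy=2.6))
E
```

```text
time: 8.7
eef_pos: [0.4388, -0.0854, 0.0083]
tcp_rot: [1.0, -0.007, 0.001, 0.0]
contact_force: [0.3, 0.0, 0.0]
opening: 0.291
finger_force: 0.0
now [ 0.4388 -0.0854  0.0083] head -0.0139 F [0.3 0.  0. ] open 0.291 t 8.7
(0.51, -0.0864, 0.006, -0.013) slide [ 7.12 -0.    0.25] turn -0.001
(0.5754, -0.087, 0.006, -0.013) slide [13.66 -0.03  0.26] turn -0.001
```

View pics/s4.png

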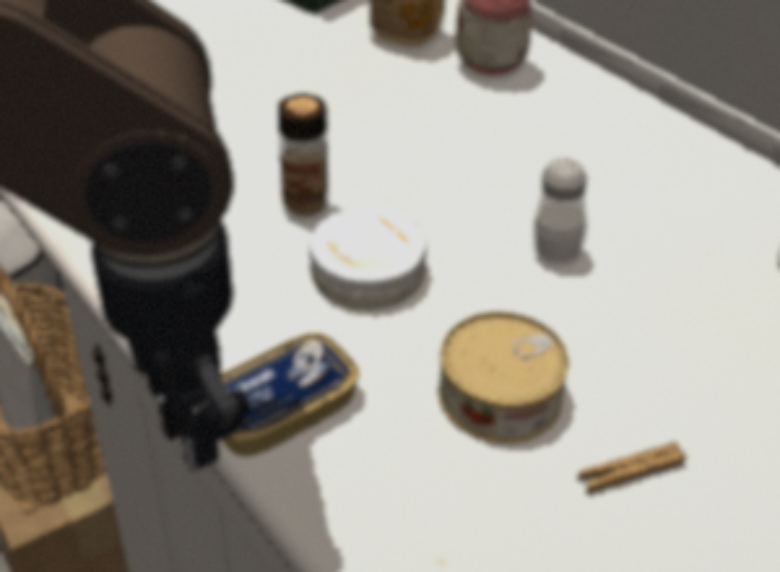

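The fingers at (200,430) stand behind the tin's near end. I'll push 6 cm and check before the narrow part.

```bash
python3 -m inch '[{"slide":[0.4,0,0.1],"turn":0,"grip":2.5},{"slide":[0.8,0,0.1],"turn":0,"grip":2.5},{"slide":[1.2,0,0.1],"turn":0,"grip":2.5},{"slide":[1.6,0,0.1],"turn":0,"grip":2.5},{"slide":[2,0,0.1],"turn":0,"grip":2.5},{"slide":[2.5,0,0.1],"turn":0,"grip":2.5},{"slide":[3,0,0.1],"turn":0,"grip":2.5},{"slide":[3.5,0,0.1],"turn":0,"grip":2.5},{"slide":[4,0,0.1],"turn":0,"grip":2.5},{"slide":[4.5,0,0.1],"turn":0,"grip":2.5},{"slide":[5,0,0.1],"turn":0,"grip":2.5},{"slide":[5.5,0,0.1],"turn":0,"grip":2.5},{"slide":[5.9,0,0.1],"turn":0,"grip":2.5},{"slide":[6,0,0.1],"turn":0,"grip":2.5},{"slide":[6,0,0.1],"turn":0,"grip":2.5}]'
cat > m.py <<'E'
from h import *
import sys
p,w=cloud("scene")
R=w[...,2]; hsv=cv2.cvtColor(p,cv2.COLOR_RGB2HSV)
x=float(sys.argv[1])
with np.errstate(invalid='ignore'):
    m=(abs(w[...,0]-x)<.065)&(abs(w[...,1]+.087)<.036)&(R>.018)&(R<.032)
q=w[m]; print(len(q),rect(q))
cv2.imwrite(sys.argv[2],cv2.resize(p[130:330,220:420,::-1],None,fx=3,fy=3,interpolation=cv2.INTER_CUBIC))
go((.5754,-.087,.007,-.013))
E
python3 m.py .56 pics/s5.png
```

```text
time: 10.25
eef_pos: [0.4982, -0.0858, 0.0064]
tcp_rot: [1.0, -0.007, 0.0, 0.0]
contact_force: [-0.6, 0.1, -1.6]
opening: 0.288
finger_force: 0.0
1076 (array([ 0.55450531, -0.08463831]), (64.4522933959961, 118.49385833740234), 89.50912475585938)
now [ 0.4981 -0.0858  0.0064] head -0.0143 F [ 0.5 -0.2  0.5] open 0.292 t 10.3
(0.5754, -0.087, 0.007, -0.013) slide [ 7.73  0.01 -0.06] turn -0.001
```

View pics/s5.png

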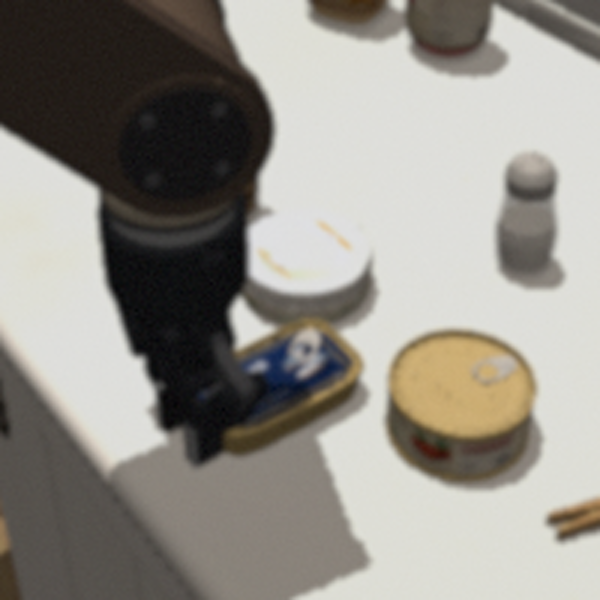

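The tin is straight (heading about −0.009) but about 1.5–2 mm to the left of the gap line. I'll push on with a 1.5 mm drift to the right.

```bash
python3 -m inch '[{"slide":[0.3,0.03,0],"turn":0,"grip":2.5},{"slide":[0.6,0.06,0],"turn":0,"grip":2.5},{"slide":[0.9,0.09,0],"turn":0,"grip":2.5},{"slide":[1.2,0.12,0],"turn":0,"grip":2.5},{"slide":[1.5,0.15,0],"turn":0,"grip":2.5},{"slide":[1.8,0.15,0],"turn":0,"grip":2.5},{"slide":[2.1,0.15,0],"turn":0,"grip":2.5},{"slide":[2.4,0.15,0],"turn":0,"grip":2.5},{"slide":[2.7,0.15,0],"turn":0,"grip":2.5},{"slide":[3,0.15,0],"turn":0,"grip":2.5},{"slide":[3.3,0.15,0],"turn":0,"grip":2.5},{"slide":[3.6,0.15,0],"turn":0,"grip":2.5},{"slide":[3.9,0.15,0],"turn":0,"grip":2.5},{"slide":[4,0.15,0],"turn":0,"grip":2.5}]'
python3 m.py .60 pics/s6.png
```

```text
time: 11.7
eef_pos: [0.5383, -0.0879, 0.0064]
tcp_rot: [1.0, -0.007, 0.0, 0.0]
contact_force: [-0.2, 0.0, 0.4]
opening: 0.292
finger_force: 0.4
932 (array([ 0.5944043 , -0.08558122]), (119.31075286865234, 67.46781158447266), 0.6847677230834961)
now [ 0.5382 -0.0879  0.0064] head -0.0141 F [0.1 0.6 0.3] open 0.293 t 11.75
(0.5754, -0.087, 0.007, -0.013) slide [ 3.71 -0.14 -0.06] turn -0.001
```

```bash
python3 -m inch '[{"slide":[0.3,0,0],"turn":0,"grip":2.5},{"slide":[0.6,0,0],"turn":0,"grip":2.5},{"slide":[0.9,0,0],"turn":0,"grip":2.5},{"slide":[1.2,0,0],"turn":0,"grip":2.5},{"slide":[1.5,0,0],"turn":0,"grip":2.5},{"slide":[1.8,0,0],"turn":0,"grip":2.5},{"slide":[2.1,0,0],"turn":0,"grip":2.5},{"slide":[2.4,0,0],"turn":0,"grip":2.5},{"slide":[2.7,0,0],"turn":0,"grip":2.5},{"slide":[3,0,0],"turn":0,"grip":2.5},{"slide":[3.2,0,0],"turn":0,"grip":2.5},{"slide":[3.4,0,0],"turn":0,"grip":2.5},{"slide":[3.5,0,0],"turn":0,"grip":2.5},{"slide":[3.5,0,0],"turn":0,"grip":2.5}]'
python3 -m inch '[{"slide":[-1,0,0],"turn":0,"grip":2.5},{"slide":[-4,0,0],"turn":0,"grip":2.5},{"slide":[-8,0,0],"turn":0,"grip":2.5},{"slide":[-12,0,0],"turn":0,"grip":2.5},{"slide":[-12,0,0],"turn":0,"grip":2.5}]'
python3 m.py .635 pics/s7.png
```

```text
time: 13.15
eef_pos: [0.5731, -0.0884, 0.0064]
tcp_rot: [1.0, -0.007, 0.0, 0.0]
contact_force: [-0.0, 0.4, -0.6]
opening: 0.293
finger_force: 0.0
time: 13.65
eef_pos: [0.4454, -0.0843, 0.0037]
tcp_rot: [1.0, -0.007, -0.004, -0.002]
contact_force: [0.3, 0.8, -0.4]
opening: 0.295
finger_force: 0.0
1265 (array([ 0.63569922, -0.08449055]), (105.7315902709961, 67.40708923339844), 2.1326940059661865)
now [ 0.4491 -0.0855  0.0051] head -0.0152 F [ 0.3 -0.3  1. ] open 0.297 t 13.7
(0.5754, -0.087, 0.007, -0.013) slide [12.63 -0.05 -0.23] turn -0.002
```

View pics/s7.png

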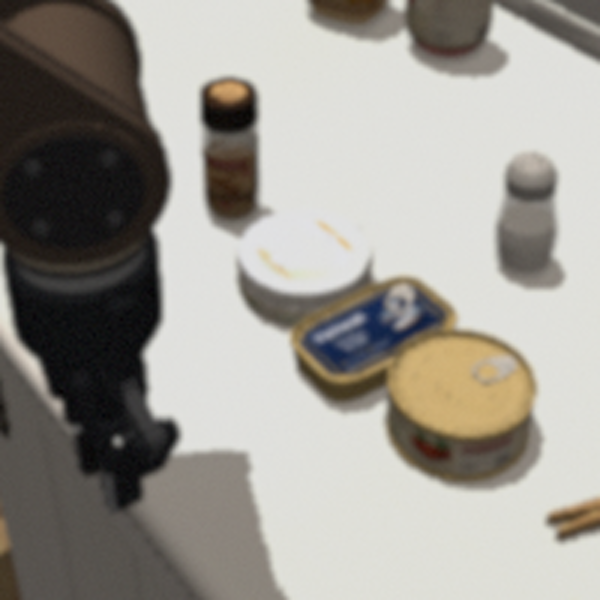

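The tin lies in the gap, about 2 mm short. I'll measure its heading more cleanly from the blue lid's edges.

```bash
cat > a.py <<'E'
from h import *
for n in("top","scene"):
    p,w=cloud(n); hsv=cv2.cvtColor(p,cv2.COLOR_RGB2HSV)
    with np.errstate(invalid='ignore'):
        near=(abs(w[...,0]-.636)<.06)&(abs(w[...,1]+.087)<.034)&(w[...,2]>.015)&(w[...,2]<.03)
    m=near&(hsv[...,0]>100)&(hsv[...,0]<135)&(hsv[...,1]>90)
    v,u=np.nonzero(m); q=np.array([px(n,a,b,.024) for a,b in zip(u,v)])
    xs=np.arange(.60,.671,.004); 
    for nm,f in(("L",97),("R",3)):
        L=[(x,np.percentile(s[:,1],f)) for x in xs if len(s:=q[abs(q[:,0]-x)<.004])>8]
        L=np.array(L); k=np.polyfit(*L.T,1); print(n,nm,len(L),"slope",k[0].round(4),"y at .636",np.polyval(k,.636).round(4))
    s=w[near]; print("x ext",np.percentile(s[:,0],[.5,99.5]).round(4), "blue x",np.percentile(q[:,0],[1,99]).round(4))
go()
E
python3 a.py
```

```text
top L 5 slope 0.0495 y at .636 -0.0709
top R 5 slope -0.2516 y at .636 -0.0977
x ext [0.5845 0.674 ] blue x [0.5989 0.653 ]
scene L 15 slope -0.0751 y at .636 -0.0822
scene R 15 slope -0.0535 y at .636 -0.1036
x ext [0.584  0.6873] blue x [0.5953 0.6705]
now [ 0.4534 -0.087   0.007 ] head -0.0146 F [ 0.2 -0.5  0.3] open 0.291 t 13.8
```

```bash
python3 -m inch '[{"slide":[3,0,0],"turn":0,"grip":2.5},{"slide":[6,0,0],"turn":0,"grip":2.5},{"slide":[9,0,0],"turn":0,"grip":2.5},{"slide":[10.5,0,0],"turn":0,"grip":2.5},{"slide":[11.3,0,0],"turn":0,"grip":2.5},{"slide":[11.7,0,0],"turn":0,"grip":2.5},{"slide":[11.9,0,0],"turn":0,"grip":2.5},{"slide":[12,0,0],"turn":0,"grip":2.5},{"slide":[12.05,0,0],"turn":0,"grip":2.5},{"slide":[12.1,0,0],"turn":0,"grip":2.5},{"slide":[12.15,0,0],"turn":0,"grip":2.5},{"slide":[12.15,0,0],"turn":0,"grip":2.5},{"slide":[12.15,0,0],"turn":0,"grip":2.5}]'
python3 -m inch '[{"slide":[-0.5,0,0],"turn":0,"grip":2.5},{"slide":[-2,0,0],"turn":0,"grip":2.5},{"slide":[-5,0,0],"turn":0,"grip":2.5},{"slide":[-8,0,0],"turn":0,"grip":2.5},{"slide":[-10,0,0],"turn":0,"grip":2.5},{"slide":[-11.5,0,0],"turn":0,"grip":2.5},{"slide":[-12,0,0],"turn":0,"grip":2.5},{"slide":[-12,0,-4],"turn":0,"grip":2.5},{"slide":[-12,0,-8],"turn":0,"grip":2.5},{"slide":[-12,0,-12],"turn":0,"grip":2.5},{"slide":[-12,-4,-14],"turn":0,"grip":2.5},{"slide":[-12,-8,-14],"turn":0,"grip":2.5},{"slide":[-12,-12,-14],"turn":0,"grip":2.5},{"slide":[-12,-12,-14],"turn":0,"grip":2.5}]'
cat > b.py <<'E'
from h import *
for n in("top","scene"):
    p,w=cloud(n)
    with np.errstate(invalid='ignore'):
        near=(abs(w[...,0]-.636)<.06)&(abs(w[...,1]+.087)<.045)&(w[...,2]>.014)&(w[...,2]<.03)
    q=w[near]
    for a,b in((.593,.601),(.601,.608),(.664,.671),(.671,.679)):
        s=q[(q[:,0]>a)&(q[:,0]<b)]
        if len(s)>20: print(n,a,len(s),np.percentile(s[:,1],[1,99]).round(4),(np.percentile(s[:,1],[1,99]).mean()).round(4))
    c=q[abs(q[:,1]+.087)<.02]; print("x ext",np.percentile(c[:,0],[.3,99.7]).round(4))
    for y in(-.105,-.096,-.087,-.078,-.069):
        s=c[abs(c[:,1]-y)<.003] if abs(y+.087)<.019 else q[abs(q[:,1]-y)<.003]
        print("  near/far x at y",y,s[:,0].min().round(4),s[:,0].max().round(4))
    if n=="scene": cv2.imwrite("pics/s8.png",cv2.resize(p[170:270,270:410,::-1],None,fx=5.6,fy=5.6,interpolation=cv2.INTER_CUBIC))
go()
E
python3 b.py
```

```text
time: 15.1
eef_pos: [0.574, -0.0883, 0.0062]
tcp_rot: [1.0, -0.007, -0.0, -0.0]
contact_force: [0.2, -0.1, 0.9]
opening: 0.289
finger_force: 0.4
time: 16.5
eef_pos: [0.4563, 0.0368, 0.147]
tcp_rot: [1.0, -0.005, 0.001, -0.001]
contact_force: [-0.1, 0.9, -0.9]
opening: 0.295
finger_force: 0.0
top 0.593 76 [-0.1174 -0.0596] -0.0885
top 0.601 72 [-0.1176 -0.0602] -0.0889
top 0.664 75 [-0.1202 -0.0553] -0.0878
top 0.671 36 [-0.118  -0.0622] -0.0901
x ext [0.5846 0.6888]
  near/far x at y -0.105 0.5849 0.6728
  near/far x at y -0.096 0.5847 0.6733
  near/far x at y -0.087 0.5846 0.6887
  near/far x at y -0.078 0.5848 0.6888
  near/far x at y -0.069 0.5864 0.6885
scene 0.593 112 [-0.1161 -0.0589] -0.0875
scene 0.601 100 [-0.1177 -0.0566] -0.0871
scene 0.664 79 [-0.1107 -0.0443] -0.0775
scene 0.671 83 [-0.1166 -0.0582] -0.0874
x ext [0.5842 0.689 ]
  near/far x at y -0.105 0.5841 0.6884
  near/far x at y -0.096 0.5846 0.6891
  near/far x at y -0.087 0.5841 0.6891
  near/far x at y -0.078 0.5844 0.689
  near/far x at y -0.069 0.585 0.6901
now [0.4564 0.034  0.1466] head -0.0118 F [-0.5  0.6 -0.7] open 0.296 t 16.6
```

View pics/s8.png

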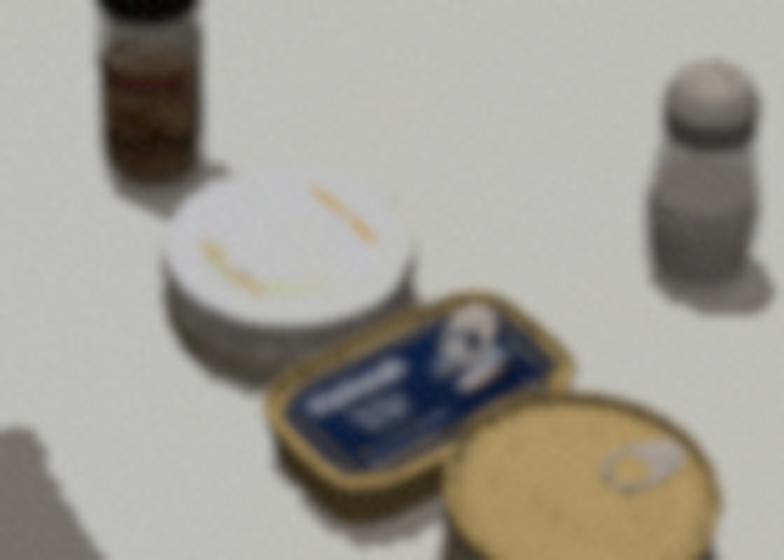

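The tin lies straight in the gap, its centre about 1 mm from the level line and centred sideways. Salt, spice jar and peg are where they were, and the hand is clear.

```bash
python3 -c "
from plant import ctrl
print(ctrl.sign_off())"
```

```text
the job is handed in; nothing more can be done
None
```

The fish tin lies flat and straight in the gap, its middle about 1 mm short of level with the round tin and white pot by camera measurement. The salt, spice jar and peg were not touched, the hand is clear, and the job was handed in at about 17 s.

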